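Shut the lid of the coral airbrush and switch it on

ROBOT

A 6-joint arm with a two-finger parallel gripper is mounted at the origin on the work surface. World frame = base frame: x ahead of the robot, y to its left, z up, the work surface at z = 0. Lengths are in m, angles in rad, forces in N, time in s.
With the tool pointing down it reaches from about 0.375 to 0.9 m from the base axis. Payload 3.1 kg.
Tool frame: the origin (TCP) lies at the very end of the fingers, on their centre line; the grasp point (between the pads) lies 19 mm behind it (robot.grip_depth is the distance from the TCP to the grasp point, in m); z points along the fingers, y is the direction in which the jaws open and shut (so a half turn about z gives the same grasp; the last joint's range is limited). The gripper opens to 87 mm and grips with 3 to 60 N. Pads are 19 mm wide; open, the fingers measure 117 mm over their backs; the gripper's body (75 mm by 190 mm) begins 51 mm behind the grasp point.
Start: joints at [0.957, 0.527, 1.433, -0, 1.181, -0.178], TCP at [0.264, 0.567, 0.223] pointing down, gripper open.
Joint ranges: [-3.08, 3.08], [-0.75, 2.2], [0.22, 2.44], [-1.43, 4.57], [0, 2.65], [-2.85, 2.85]. Speed limits (rad/s): [2.79, 2.79, 3.14, 3.14, 3.14, 3.14].

INTERFACE

Orientations are given as a unit quaternion [x, y, z, w].
In Python, from rig import robot gives the robot as it stands.
- The arm moves only by the tool drive_tool, never from a script. Its argument "series" is a list of rows, each a list of 7 numbers: the shift along the tool's x, y, z in m, then the turn, a rotation vector about the tool's x, y, z in degrees, then the opening, from 0 (shut) to 1 (fully open). A call has 1 to 5 rows; each row shifts and turns the commanded pose from where the row before left it, along the tool's axes as they then stand; what a row does not reach is not made up. A row lasts 1/8 s, in which the tool goes at most 62.5 mm and 10.7 degrees, less where a joint would pass 70% of its speed; a pose out of reach is approached as far as the arm can. A call is refused whole if a number of a shift passes 0.0625 or a number of a turn 10.7, either way. A call with a gripper value outside its range is refused whole. The fingers move at their own pace and stop on an object; "squeeze" is the grip in N (left out, the last holds). Time passes only in rows, so rows that do not move let the fingers close. It gives the time, the measured TCP pose, the force and the opening at its end, in the units of the state.
- robot.get_obs(): the state, without advancing time (a new reading comes with each control period).
- robot.camera(name): name is "scene" or "side" or "wrist"; returns (picture, depth): 480x640x3 uint8, blue, green, red; 480x640 float32, m along the optical axis (not along the pixel's ray), 0 where there is no reading.
- robot.camera_model(name): a dict with "fx", "fy", "cx", "cy" (pixels), "R" (3x3) and "t" (3): a world point X has camera coordinates R X + t. Camera axes: x right, y down, z forward; pixel columns grow to the right and rows downward; lengths in m; the calibration is good to about 2 mm. A picture is of the moment at which its call begins: read the wrist's pose just before it. camera_model takes no time and is no camera call; for the wrist camera it gives the pose at the moment of the call.
- robot.hand_in(): hands the job in, once; it reports no verdict.
The state is a dict: "time": time; "q": joint angles; "joint_velocities": joint speeds; "joint_torque": joint torques, N m; "position": TCP position; "tool_rot": TCP orientation; "ft_force": force on the tool from outside, world axes, zero at the start; "moment": the same for the moment, N m; "grip_width": finger opening in m.
Only numpy, scipy, OpenCV 4.12 (cv2) and the standard library are available. Lean on these libraries where they do the work, as an engineer would, in place of code of your own. Each camera call takes 0.05 s, during which the arm holds its last target. There are 200 camera calls.

TASK

The airbrush with the coral-red paint cup is wanted next: with the fingertips, push its flip lid fully shut, then gently press the white power button on top of it and keep it down for at least two seconds so that it switches on, then let go and draw clear. It must stay standing in its charging cradle: do not pick it up. Leave the other two airbrushes, their lids and buttons, and everything else on the table as they are.

Things in the scene. Friction and masses are not known exactly. Their poses are not given: they have to be found in the camera images.
- airbrush_coral: Cordless airbrush with CORAL-RED paint cup and lid: black pistol-like body, about 450 g, standing loose and upright in its cradle. Origin: centre of its underside, 8 mm above the table; z up, nozzle towards its own -x. Handle 50 x 44 mm; head 42 mm wide from x = -55 to +35 mm, its flat top 172 mm above the origin; nose cone on to x = -95 mm, 137 to 169 mm high. A push over 40 N is too rough.
- cradle_coral: Its charging cradle, fixed to the table: black puck of 48 mm radius, 8 mm thick, with a square collar up to 28 mm high that holds the airbrush's foot with 1.5 mm of play all round and keeps it from turning. Origin under its centre. Raised, tipped by 0.15 rad or shifted by 10 mm, the airbrush is no longer properly in it.
- cup_coral_rim (a point): Centre of the mouth of the coral paint cup (35 mm outer diameter, 26 mm high, on top of the head): 198 mm above and 30 mm ahead (own -x, nozzle side) of the airbrush's origin. The cup sits in a soft silicone seat and gives up to 6 mm when pressed down (about 2 N per mm), then springs back.
- airbrush_blue: Another airbrush exactly like the coral one, in its own cradle, but with a blue cup and lid (lid standing open). Not to be used. Origin and axes as for the coral one.
- airbrush_cream: Another airbrush exactly like the coral one, in its own cradle, but with a cream-white cup and lid (lid shut). Not to be used. Origin and axes as for the coral one.
- lid_coral (a joint): Flip lid of the coral cup, rad: 0 = shut on the rim; starts open at 1.45 to 1.95 (about upright), at most 2.1. Its stiff hinge (0.008 N m friction) leaves it wherever it is let go, so push it right down onto the rim. Hinged at the cup's nozzle side along the airbrush's y: push it over from the nozzle side towards the button, then down. Disc 38 mm wide, 4 mm thick, with a 6 mm tab.
- lid_coral_hinge (a point): On the hinge line of the coral lid, in the middle, at the height of the cup's rim: 49 mm from the airbrush's origin towards the nozzle and 198 mm above it. With the lid shut its upper face is 4 mm above this point.
- lid_coral_edge (a point): End of the thumb tab of the coral lid, 44 mm from the hinge line: straight above the hinge when the lid is upright, 44 mm from it towards the button when shut.
- button_coral (a joint): Travel of the coral airbrush's power button, m: 0 = out, 0.008 = against its stop. Spring: about 1.4 N to start, 3.9 N at 0.0035 where its switch closes (from there on it counts as down), 7 N at the stop; it returns by itself. Switching on takes two seconds held down.
- button_coral_top (a point): Centre of the top face of the coral airbrush's white round power button (19 mm diameter, pressed straight down); 181 mm above and 16 mm behind (+x) the airbrush's origin when out; it stands 9 mm proud of the head's flat top. The shut lid's tab ends 21 mm from its centre.
- button_blue (a joint): Power button of the blue airbrush, m, 0 = out, 0.008 = down. To be left alone.
- lid_blue_edge (a point): End of the thumb tab of the blue lid, which is to stay as it is (open).
- button_cream (a joint): Power button of the cream-white airbrush, m, 0 = out, 0.008 = down. To be left alone.
- lid_cream_edge (a point): End of the thumb tab of the cream-white lid, which is to stay as it is (shut).
- dropper: Loose bystander: white dropper bottle with a coral tip, 30 mm diameter, 84 mm high, standing. Origin under its centre.
- foundation: Loose bystander: square skin-coloured bottle with a black cap, 36 x 36 x 112 mm, standing. Origin under its centre.
- powder_jar: Loose bystander: powder jar with a black lid, 70 mm diameter, 38 mm high. Origin under its centre.
- lipstick: Loose bystander: lipstick, 22 x 22 x 76 mm, standing. Origin under its centre.
- compact: Loose bystander: black round compact, 72 mm diameter, 16 mm high. Origin under its centre.
- face_brush: Loose bystander: make-up brush lying along its x, from -110 to +65 mm, about 20 mm high. Origin on the table under the ferrule.
Things that resemble listed ones, but are neither listed nor needed, are in the scene too. Leave any green or yellow look-alike of the airbrush_coral alone.

How it is judged:
On the way, in this order (a step that is already met when the one before it is completed fails the run):
1. the coral lid is shut (value of joint lid_coral below 0.08 rad), for 0.2 s.
2. with the lid shut, the coral button is held down for two seconds (value of joint button_coral above 0.0035 m and value of joint lid_coral below 0.12 rad), for 1.95 s.
At the end, for the whole second after the job is handed in: The coral lid is shut (under 0.08 rad), its button is out again (under 1.5 mm), the coral airbrush stands upright (0.06 rad) and at rest in its cradle within 6 mm of its start; the other airbrushes are within 5 mm, their lid edges within 8 mm and the loose things within 15 mm of their starts (value of joint lid_coral below 0.08 rad and value of joint button_coral below 0.0015 m and distance of airbrush_coral from where it was at the start of the episode below 0.006 m and angle between airbrush_coral's own z axis and vertical below 0.06 rad and linear speed of airbrush_coral below 0.02 m/s and distance of each of airbrush_blue, airbrush_cream from where it was at the start of the episode below 0.005 m and distance of each of lid_blue_edge, lid_cream_edge from where it was at the start of the episode below 0.008 m and distance of each of dropper, foundation, powder_jar, lipstick, compact, face_brush from where it was at the start of the episode below 0.015 m); the robot touches nothing.
It fails at once if the coral airbrush is lifted, shifted or tipped out of its cradle (distance of airbrush_coral from where it was at the start of the episode above 0.01 m or angle between airbrush_coral's own z axis and vertical above 0.15 rad).
It fails at once if the coral airbrush is pushed harder than 40 N (contact force between any of the fingers, the arm and airbrush_coral above 40 N).
It fails at once if the coral airbrush's button is pressed while its lid is open (value of joint button_coral above 0.0035 m and value of joint lid_coral above 0.3 rad).
It fails at once if another airbrush is moved, its button pressed or its lid moved (distance of any of airbrush_blue, airbrush_cream from where it was at the start of the episode above 0.006 m or distance of any of lid_blue_edge, lid_cream_edge from where it was at the start of the episode above 0.01 m or value of joint any of button_blue, button_cream above 0.002 m).
It fails at once if something else on the table is knocked or carried more than 20 mm (distance of any of dropper, foundation, powder_jar, lipstick, compact, face_brush from where it was at the start of the episode above 0.02 m).
It also fails if it takes over 48 s, if anything falls off the work surface, if the arm or the gripper's body presses on something with over 40 N, if the wrist force passes 120 N, or if a joint passes its speed limit or range.

## Working session

There is one attempt and no reset: what is moved stays moved. The work goes in short steps, Python scripts to look and compute and a tool call to move; the robot and the scene stay as the last step left them, time stands still between calls to the robot, and variables do not carry over. Pictures are saved under pics/ and viewed, about 8 in all and at most 12, crops included, and the job is handed in when it is done.

Besides the shell and the picture viewer there is one more tool, called as name(argument=value, ...) on one line, values as JSON. drive_tool: Moves the arm, as the interface text tells. Its arguments: {"type":"object","properties":{"series":{"type":"array"},"squeeze":{"type":"number"}},"required":["series"]}

```bash
mkdir -p pics; ls; cat > h.py <<'E'
from rig import robot
import numpy as np, cv2
def shot(n,f):
    m=robot.camera_model(n); p,d=robot.camera(n); cv2.imwrite(f'pics/{f}.png',p); np.savez(f'pics/{f}.npz',d=d,p=p,**{k:np.array(v) for k,v in m.items()})
def load(f): return np.load(f'pics/{f}.npz')
def cloud(z):
    d=z['d']; v,u=np.mgrid[:480,:640]
    c=np.stack([(u-z['cx'])/z['fx']*d,(v-z['cy'])/z['fy']*d,d],-1)
    return (c-z['t'])@z['R']
def proj(z,X):
    c=z['R']@np.array(X)+z['t']; return z['fx']*c[0]/c[2]+z['cx'],z['fy']*c[1]/c[2]+z['cy']
E
python3 - <<'E'
from h import *
for n in('scene','side'): shot(n,n+'0')
print(robot.get_obs())
a=load('scene0');b=load('side0')
print(a['R'],a['t'],b['R'],b['t'])
E
```

```text
pics
{'time': 0.1, 'q': array([ 9.56529879e-01,  5.28391155e-01,  1.43374107e+00,  1.43540352e-05,
        1.18142570e+00, -1.78521902e-01]), 'joint_velocities': array([ 0.00151679, -0.00273712, -0.00264064,  0.00019058, -0.00108769,
       -0.00136463]), 'joint_torque': array([-5.62568239e-04, -4.40989280e+01, -1.77148694e+01,  6.34425762e-02,
        5.34704479e-02, -4.16638568e-05]), 'position': array([0.26340521, 0.56606687, 0.221669  ]), 'tool_rot': array([ 2.16155249e-01,  9.76358511e-01, -9.03878155e-04, -3.85512592e-04]), 'ft_force': array([-0.02048752,  0.32708478,  0.26084059]), 'moment': array([ 0.00990248, -0.02464821, -0.04847716]), 'grip_width': 0.08683091716037004}
[[ 0.85903364  0.5117774  -0.01204519]
 [ 0.30229244 -0.526115   -0.7948725 ]
 [-0.41313494  0.67918105 -0.60665692]] [-0.43587058 -0.036309    1.57605488] [[ 0.96752589 -0.25269687  0.00615906]
 [-0.11750588 -0.47121266 -0.87415731]
 [ 0.22379904  0.84504611 -0.48560382]] [-0.52259399  0.19161593  0.86146052]
```

View pics/scene0.png

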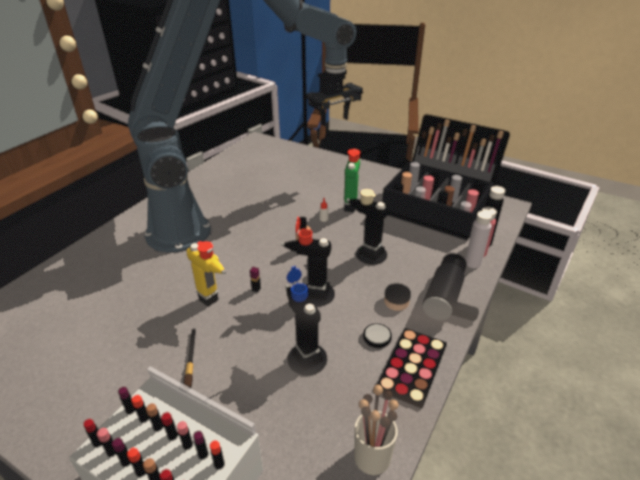

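View pics/side0.png

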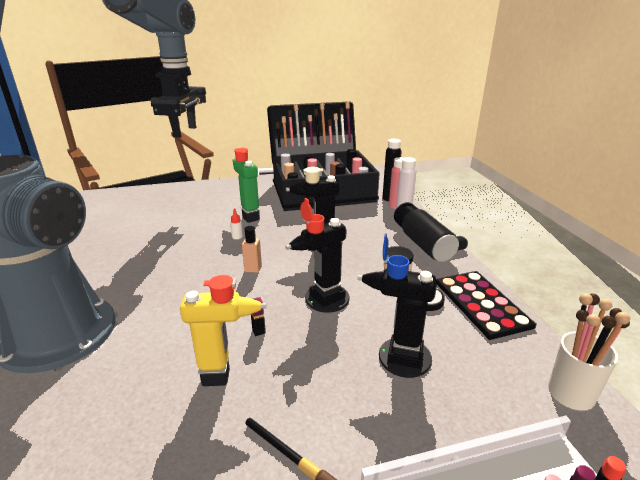

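The coral airbrush stands mid-table, at side view (325,260). Its open lid is at (307,210), its cup at (315,224) and its white button at (335,223). The blue one is nearer at (405,310) and the cream one is behind at (318,190). I'll measure it now.

```bash
python3 - <<'E'
from h import *
for f,pts in (('side0',{'coral':(320,260),'blue':(405,320),'cream':(318,195)}),('scene0',{'coral':(317,268),'blue':(305,335),'cream':(374,230)})):
    z=load(f);P=cloud(z)
    for k,(u,v) in pts.items():
        p0=P[v,u]
        near=(np.linalg.norm(P[...,:2]-p0[:2],axis=-1)<0.13)&(z['d']>0)
        hsv=cv2.cvtColor(z['p'],cv2.COLOR_BGR2HSV)
        # button: bright low-sat pixels z .183-.195
        w=near&(hsv[...,1]<60)&(hsv[...,2]>150)&(P[...,2]>.184)&(P[...,2]<.196)
        red=near&(P[...,2]>.185)&(hsv[...,1]>130)&(hsv[...,2]>80)
        print(f,k,p0.round(3),'btn',w.sum(),np.median(P[w],0).round(4) if w.any() else '', 'cup',red.sum(),P[red].mean(0).round(4),P[red].min(0).round(3),P[red].max(0).round(3))
    # everything else heights >.1 near coral
z=load('side0');P=cloud(z)
im=z['p'][130:380,230:480]; cv2.imwrite('pics/c1.png',cv2.resize(im,None,fx=2.4,fy=2.4,interpolation=2))
E
```

```text
side0 coral [ 0.519 -0.045  0.115] btn 56 [ 0.553  -0.0248  0.1897] cup 449 [ 0.5023 -0.0431  0.2119] [ 0.484 -0.062  0.185] [ 0.528 -0.018  0.253]
side0 blue [ 0.615 -0.247  0.106] btn 95 [ 0.6436 -0.2438  0.1895] cup 529 [ 0.5999 -0.2185  0.2049] [ 0.576 -0.236  0.185] [ 0.622 -0.198  0.252]<stdin>:11: RuntimeWarning: Mean of empty slice.
  ret = um.true_divide(
Traceback (most recent call last):
ValueError: zero-size array to reduction operation minimum which has no identity
```

```bash
python3 - <<'E'
from h import *
from scipy.spatial.transform import Rotation as Ro
for f in ('side0','scene0'):
    z=load(f);P=cloud(z); hsv=cv2.cvtColor(z['p'],cv2.COLOR_BGR2HSV)
    near=(np.linalg.norm(P[...,:2]-[.525,-.04],axis=-1)<0.1)&(z['d']>0)
    for nm,m in (('btn',near&(hsv[...,1]<70)&(hsv[...,2]>130)&(P[...,2]>.183)&(P[...,2]<.198)),('lidhi',near&(hsv[...,1]>130)&(P[...,2]>.225)),('lidlow',near&(hsv[...,1]>130)&(P[...,2]>.208)&(P[...,2]<.225)),('rim',near&(hsv[...,1]>130)&(P[...,2]>.19)&(P[...,2]<.208)),('nose',near&(P[...,2]>.14)&(P[...,2]<.178))):
        if m.any(): print(f,nm,m.sum(),P[m].mean(0).round(4),P[m].min(0).round(3),P[m].max(0).round(3))
o=robot.get_obs();m=robot.camera_model('wrist');R=Ro.from_quat(o['tool_rot']).as_matrix()
C=-np.array(m['R']).T@m['t'];print('cam in tool',R.T@(C-o['position']),'view',R.T@np.array(m['R']).T, m['fx'])
z=load('side0');im=z['p'][130:380,230:480]; cv2.imwrite('pics/c1.png',cv2.resize(im,None,fx=2.4,fy=2.4,interpolation=2))
E
```

```text
side0 btn 60 [ 0.5533 -0.0242  0.1884] [ 0.545 -0.031  0.183] [ 0.563 -0.012  0.191]
side0 lidhi 124 [ 0.4918 -0.0454  0.2364] [ 0.484 -0.062  0.225] [ 0.498 -0.025  0.253]
side0 lidlow 74 [ 0.4912 -0.0442  0.2175] [ 0.484 -0.06   0.208] [ 0.517 -0.022  0.225]
side0 rim 218 [ 0.5113 -0.0404  0.1997] [ 0.49  -0.054  0.19 ] [ 0.528 -0.018  0.208]
side0 nose 842 [ 0.5139 -0.0508  0.1637] [ 0.449 -0.063  0.14 ] [ 0.575 -0.026  0.178]
scene0 btn 47 [ 0.5545 -0.0233  0.1891] [ 0.54  -0.032  0.183] [ 0.563 -0.012  0.193]
scene0 lidhi 30 [ 0.4939 -0.046   0.2385] [ 0.486 -0.059  0.227] [ 0.498 -0.026  0.254]
scene0 lidlow 29 [ 0.5004 -0.0386  0.2138] [ 0.484 -0.057  0.208] [ 0.524 -0.02   0.224]
scene0 rim 150 [ 0.5098 -0.0379  0.1996] [ 0.493 -0.055  0.19 ] [ 0.527 -0.017  0.208]
scene0 nose 489 [ 0.5239 -0.0478  0.1637] [ 0.447 -0.063  0.14 ] [ 0.575 -0.003  0.178]
cam in tool [ 0.06781001  0.00021639 -0.16090412] view [[ 3.32908657e-04 -9.68545695e-01 -2.48835540e-01]
 [ 9.99999928e-01  3.68183471e-04 -9.52190450e-05]
 [ 1.83841129e-04 -2.48835490e-01  9.68545748e-01]] 410.46305955735414
```

View pics/c1.png

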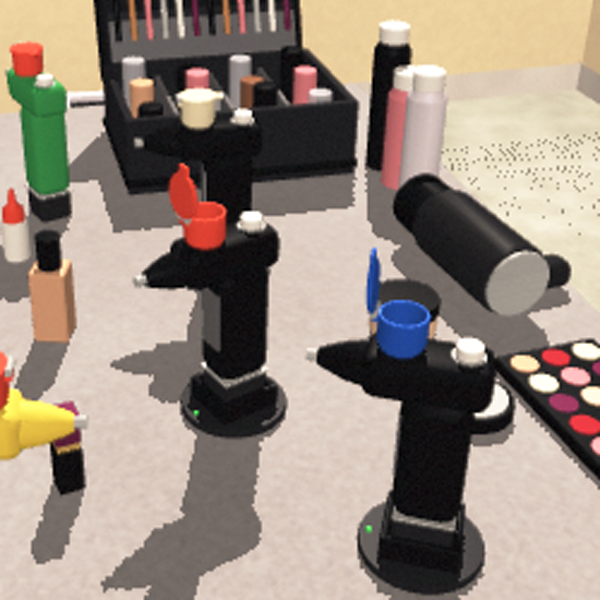

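The coral lid is near upright at crop (183,190), the cup is at (205,225), the button is at (250,222) and the nozzle points left. That puts the yaw at about 17–20°. I'll lift, travel over it and close the fingers on the way.

drive_tool(series=[[0, 0, -0.06, 0, 0, 0, 0], [0, 0, -0.065, 0, 0, 0, 0]])

```text
out of range; nothing moved
```

drive_tool(series=[[0, 0, -0.06, 0, 0, 0, 0], [0, 0, -0.06, 0, 0, 0, 0], [-0.043, -0.041, 0, 0, 0, 0, 0], [-0.043, -0.041, 0, 0, 0, 0, 0], [-0.043, -0.041, 0, 0, 0, 0, 0]])

```text
time: 0.72
position: [0.329, 0.3989, 0.3423]
tool_rot: [0.216, 0.976, -0.0, 0.0]
ft_force: [1.4, -0.4, 0.2]
grip_width: 0.045
```

drive_tool(series=[[-0.043, -0.041, 0, 0, 0, 0, 0], [-0.043, -0.041, 0, 0, 0, 0, 0], [-0.043, -0.041, 0, 0, 0, 0, 0], [-0.043, -0.041, 0, 0, 0, 0, 0], [-0.043, -0.041, 0, 0, 0, 0, 0]])

```text
time: 1.35
position: [0.4373, 0.1222, 0.3424]
tool_rot: [0.216, 0.976, 0.0, -0.0]
ft_force: [0.8, 0.9, -0.0]
grip_width: 0.0018
```

drive_tool(series=[[-0.043, -0.041, 0, 0, 0, 0, 0], [-0.043, -0.041, 0, 0, 0, 0, 0], [-0.043, -0.041, 0, 0, 0, 0, 0], [0, 0, 0, 0, 0, 10.4, 0], [0, 0, 0, 0, 0, 10.4, 0]])

```text
time: 1.98
position: [0.502, -0.043, 0.3418]
tool_rot: [0.393, 0.92, -0.0, -0.001]
ft_force: [0.5, -0.1, 0.8]
grip_width: 0.0005
```

drive_tool(series=[[0, 0, 0, 0, 0, 10.4, 0], [0, 0, 0, 0, 0, 10.4, 0], [0, 0, 0, 0, 0, 10.4, 0], [0, 0, 0, 0, 0, 10.4, 0], [0, 0, 0, 0, 0, 10.4, 0]])

```text
time: 2.6
position: [0.5018, -0.0418, 0.3421]
tool_rot: [0.755, 0.655, -0.0, -0.001]
ft_force: [0.2, -0.2, -0.5]
grip_width: 0.0004
```

drive_tool(series=[[0, 0, 0, 0, 0, 10.4, 0], [0, 0, 0, 0, 0, 10.4, 0], [0, 0, 0, 0, 0, 10.4, 0], [0, 0, 0, 0, 0, 10.4, 0], [0, 0, 0, 0, 0, 10.4, 0]])

```text
time: 3.22
position: [0.5018, -0.0418, 0.3421]
tool_rot: [0.966, 0.258, -0.001, -0.0]
ft_force: [0.2, 0.2, -0.4]
grip_width: 0.0005
```

drive_tool(series=[[0, 0, 0, 0, 0, 10.4, 0], [0, 0, 0, 0, 0, 0, 0]])

```text
time: 3.48
position: [0.5019, -0.0418, 0.3421]
tool_rot: [0.985, 0.173, -0.0, -0.0]
ft_force: [-0.1, 1.0, 0.2]
grip_width: 0.0006
```

```bash
python3 - <<'E'
from h import *
shot('wrist','w0'); z=load('w0');P=cloud(z); hsv=cv2.cvtColor(z['p'],cv2.COLOR_BGR2HSV)
print(robot.get_obs()['q'].round(3))
near=(np.linalg.norm(P[...,:2]-[.525,-.04],axis=-1)<0.1)&(z['d']>0)
for nm,m in (('btn',near&(hsv[...,1]<70)&(hsv[...,2]>130)&(P[...,2]>.185)&(P[...,2]<.193)),('lidhi',near&(hsv[...,1]>130)&(P[...,2]>.225)),('rim',near&(hsv[...,1]>130)&(P[...,2]>.2)&(P[...,2]<.209))):
    if m.any(): print(nm,m.sum(),P[m].mean(0).round(4),P[m].min(0).round(3),P[m].max(0).round(3))
E
```

```text
[-0.305  0.232  1.564 -0.     1.346  0.916]
btn 481 [ 0.5539 -0.0204  0.1877] [ 0.545 -0.03   0.186] [ 0.563 -0.011  0.19 ]
lidhi 9300 [ 0.5219 -0.0304  0.4262] [ 0.485 -0.065  0.225] [0.539 0.013 0.445]
rim 505 [ 0.5097 -0.0358  0.2041] [ 0.493 -0.053  0.2  ] [ 0.528 -0.018  0.209]
```

View pics/w0.png

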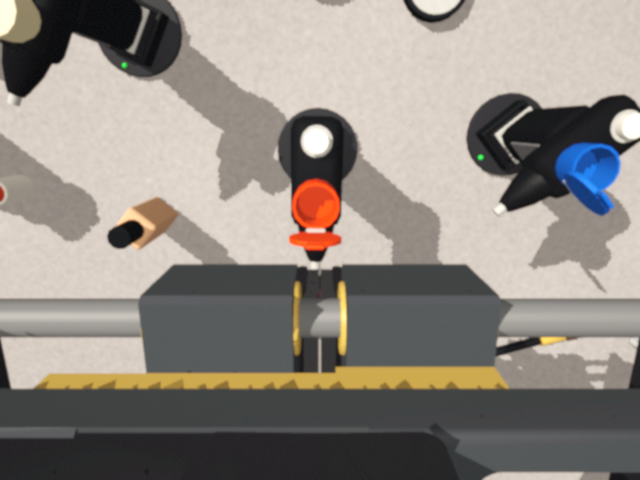

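The fingers (aligned, yaw ≈19.5°) sit behind the coral lid. The button is at (316,140), the cup at (316,203) and the lid edge-on at (315,240). Measured button to cup is 46.6 mm against the 46 mm expected, and the button height matches. Next I'll go behind the lid and descend.

drive_tool(series=[[-0.054, -0.003, 0, 0, 0, 0, 0], [0, 0, 0.056, 0, 0, 0, 0], [0, 0, 0.054, 0, 0, 0, 0], [0, 0, 0, 0, 0, 0, 0]])

```text
time: 4.03
position: [0.4472, -0.0563, 0.2297]
tool_rot: [0.985, 0.173, -0.004, -0.003]
ft_force: [-0.2, -0.1, 0.3]
grip_width: 0.0004
```

```bash
python3 - <<'E'
from h import *
shot('side','s1'); z=load('s1'); cv2.imwrite('pics/s1c.png',cv2.resize(z['p'][130:330,210:410],None,fx=3,fy=3,interpolation=2))
E
```

```text
(no output)
```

View pics/s1c.png

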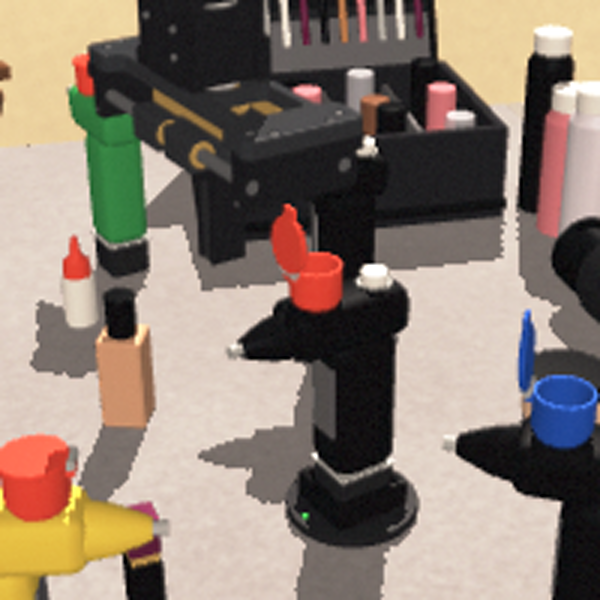

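Fingers (220,240) are just nozzle-side of the lid (290,245), clear of everything. I'll sweep now.

drive_tool(series=[[0.015, 0, 0, 0, 0, 0, 0], [0.013, 0, 0, 0, 0, 0, 0], [0.008, 0, -0.001, 0, 0, 0, 0], [0.007, 0, 0, 0, 0, 0, 0], [0.006, 0, 0, 0, 0, 0, 0]])

```text
time: 4.7
position: [0.4968, -0.0405, 0.2336]
tool_rot: [0.985, 0.172, -0.0, -0.0]
ft_force: [0.3, -0.2, -0.0]
grip_width: 0.0006
```

drive_tool(series=[[0.005, 0, 0.0015, 0, 0, 0, 0], [0.005, 0, 0.002, 0, 0, 0, 0], [0.004, 0, 0.0035, 0, 0, 0, 0], [0.004, 0, 0.004, 0, 0, 0, 0], [0.0035, 0, 0.0055, 0, 0, 0, 0]])

```text
time: 5.32
position: [0.517, -0.0335, 0.2167]
tool_rot: [0.985, 0.172, 0.0, 0.0]
ft_force: [-0.5, -0.0, -0.1]
grip_width: 0.0005
```

drive_tool(series=[[0, 0, 0.003, 0, 0, 0, 0], [0, 0, 0, 0, 0, 0, 0]])

```text
time: 5.58
position: [0.5164, -0.0334, 0.2137]
tool_rot: [0.985, 0.172, -0.0, -0.0]
ft_force: [0.3, 0.2, 0.3]
grip_width: 0.0004
```

drive_tool(series=[[0, 0, 0.002, 0, 0, 0, 0], [0, 0, 0.002, 0, 0, 0, 0], [0, 0, 0, 0, 0, 0, 0]])

```text
time: 5.95
position: [0.5168, -0.0336, 0.2101]
tool_rot: [0.985, 0.172, 0.0, 0.0]
ft_force: [-0.6, -0.4, 0.6]
grip_width: 0.0007
```

drive_tool(series=[[0, 0, 0.001, 0, 0, 0, 0], [0, 0, 0.001, 0, 0, 0, 0], [0, 0, 0, 0, 0, 0, 0], [0, 0, 0, 0, 0, 0, 0]])

```text
time: 6.45
position: [0.5168, -0.0336, 0.2083]
tool_rot: [0.985, 0.172, 0.0, 0.0]
ft_force: [-0.2, -0.2, 3.8]
grip_width: 0.0006
```

Rim contact: 3.8 N at about 2 mm, matching the seat's spring rate. I'll lift and look.

drive_tool(series=[[0, 0, -0.01, 0, 0, 0, 0], [0, 0, -0.05, 0, 0, 0, 0], [0, 0, 0, 0, 0, 0, 0], [0, 0, 0, 0, 0, 0, 0]])

```text
time: 6.95
position: [0.5162, -0.0333, 0.2679]
tool_rot: [0.985, 0.172, -0.0, -0.0]
ft_force: [-0.3, 0.3, 0.5]
grip_width: 0.0005
```

```bash
python3 - <<'E'
from h import *
shot('side','s2'); z=load('s2'); cv2.imwrite('pics/s2c.png',cv2.resize(z['p'][130:330,210:410],None,fx=3,fy=3,interpolation=2))
a=np.array([.943,.331,0]);H=np.array([.4927,-.0419,.206])
for f in('side','scene'):
    if f=='scene': shot(f,'sc2')
    z=load('s2' if f=='side' else 'sc2');P=cloud(z);hsv=cv2.cvtColor(z['p'],cv2.COLOR_BGR2HSV)
    near=(np.linalg.norm(P[...,:2]-[.525,-.035],axis=-1)<0.06)&(z['d']>0)
    m=near&(hsv[...,1]>130)&(P[...,2]>.204)&(P[...,2]<.26)
    x=(P[m]-H)@a; print(f,m.sum(),np.polyfit(x,P[m][:,2],1),x.min(),x.max(),P[m][:,2].max())
    m=near&(hsv[...,1]<70)&(hsv[...,2]>130)&(P[...,2]>.183)&(P[...,2]<.196)
    print('btn',m.sum(),P[m].mean(0).round(4))
E
```

```text
side 189 [0.03775744 0.20974094] -0.0029962324801899804 0.04408449066284474 0.2133639246184441
btn 63 [ 0.5532 -0.0243  0.1884]
scene 144 [-0.03198431  0.21210697] 2.404307921878802e-05 0.04238422587654139 0.21629233082622484
btn 50 [ 0.5549 -0.0233  0.1887]
```

View pics/s2c.png

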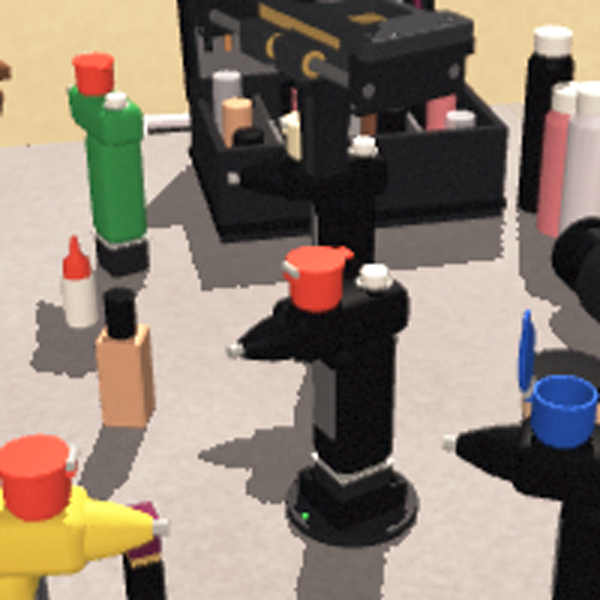

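The lid is flat on the cup (316,260), tab at (348,253) pointing to the button (375,275). Fitted lid slopes are about +0.04 and −0.03 rad, so about 0, with the top at 0.210. Next I'll move over the button and come down.

drive_tool(series=[[0.04, 0.002, 0, 0, 0, 0, 0], [0, 0, 0, 0, 0, 0, 0], [0, 0, 0.04, 0, 0, 0, 0], [0, 0, 0.032, 0, 0, 0, 0], [0, 0, 0, 0, 0, 0, 0]])

```text
time: 7.68
position: [0.5517, -0.0213, 0.1929]
tool_rot: [0.985, 0.172, -0.004, -0.002]
ft_force: [0.1, 0.2, -0.1]
grip_width: 0.0003
```

drive_tool(series=[[0, 0, 0.003, 0, 0, 0, 0], [0, 0, 0.003, 0, 0, 0, 0], [0, 0, 0.001, 0, 0, 0, 0], [0, 0, 0, 0, 0, 0, 0]])

```text
time: 8.18
position: [0.5552, -0.0219, 0.1896]
tool_rot: [0.985, 0.172, 0.0, 0.0]
ft_force: [0.0, -0.0, -0.5]
grip_width: 0.0005
```

drive_tool(series=[[0, 0, 0.002, 0, 0, 0, 0], [0, 0, 0.002, 0, 0, 0, 0], [0, 0, 0.0015, 0, 0, 0, 0], [0, 0, 0, 0, 0, 0, 0], [0, 0, 0, 0, 0, 0, 0]])

```text
time: 8.8
position: [0.5554, -0.0219, 0.184]
tool_rot: [0.985, 0.172, 0.0, 0.0]
ft_force: [-0.6, 0.3, 5.4]
grip_width: 0.0
```

5.4 N is about 5.5 mm of travel, past the switch at 3.9 N. I'll hold for about 3 s.

drive_tool(series=[[0, 0, 0, 0, 0, 0, 0], [0, 0, 0, 0, 0, 0, 0], [0, 0, 0, 0, 0, 0, 0], [0, 0, 0, 0, 0, 0, 0], [0, 0, 0, 0, 0, 0, 0]])

```text
time: 9.43
position: [0.5554, -0.0219, 0.184]
tool_rot: [0.985, 0.172, 0.0, 0.0]
ft_force: [0.0, -0.3, 4.9]
grip_width: 0.0004
```

drive_tool(series=[[0, 0, 0, 0, 0, 0, 0], [0, 0, 0, 0, 0, 0, 0], [0, 0, 0, 0, 0, 0, 0], [0, 0, 0, 0, 0, 0, 0], [0, 0, 0, 0, 0, 0, 0]])

```text
time: 10.05
position: [0.5554, -0.0219, 0.184]
tool_rot: [0.985, 0.172, 0.0, 0.0]
ft_force: [-0.9, -0.5, 5.5]
grip_width: 0.0006
```

drive_tool(series=[[0, 0, 0, 0, 0, 0, 0], [0, 0, 0, 0, 0, 0, 0], [0, 0, 0, 0, 0, 0, 0], [0, 0, 0, 0, 0, 0, 0], [0, 0, 0, 0, 0, 0, 0]])

```text
time: 10.68
position: [0.5554, -0.0219, 0.184]
tool_rot: [0.985, 0.172, 0.0, 0.0]
ft_force: [-0.3, 0.5, 5.7]
grip_width: 0.0004
```

drive_tool(series=[[0, 0, 0, 0, 0, 0, 0], [0, 0, 0, 0, 0, 0, 0], [0, 0, 0, 0, 0, 0, 0], [0, 0, 0, 0, 0, 0, 0], [0, 0, 0, 0, 0, 0, 0]])

```text
time: 11.3
position: [0.5554, -0.0219, 0.184]
tool_rot: [0.985, 0.172, 0.0, 0.0]
ft_force: [-0.4, -0.9, 4.7]
grip_width: 0.0005
```

```bash
python3 - <<'E'
from h import *
shot('side','s3'); z=load('s3'); cv2.imwrite('pics/s3c.png',cv2.resize(z['p'][130:330,210:410],None,fx=3,fy=3,interpolation=2)); o=robot.get_obs();print(o['time'],o['ft_force'],o['position'])
E
```

```text
11.35 [-0.35498157  0.17304489  5.46856365] [ 0.55539122 -0.02190309  0.18397089]
```

View pics/s3c.png

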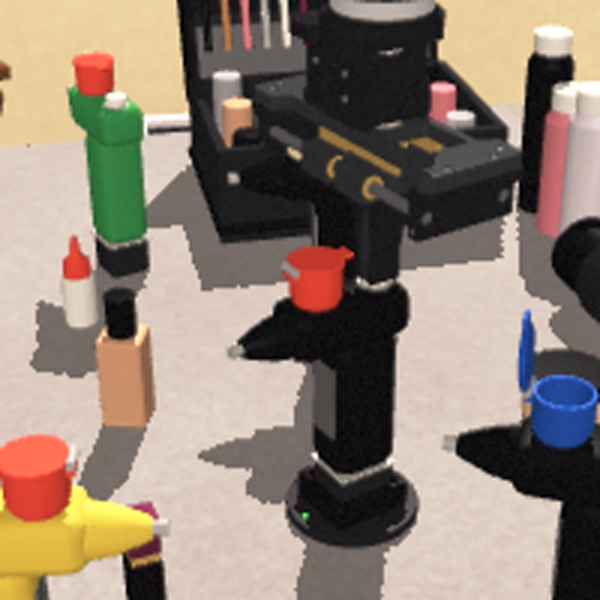

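The fingers press squarely on the button (375,285), the lid is shut (318,258), and force has been a steady ~5.3 N since 8.8 s. I'll release straight up.

drive_tool(series=[[0, 0, -0.01, 0, 0, 0, 0], [0, 0, -0.05, 0, 0, 0, 0], [0, 0, -0.06, 0, 0, 0, 0], [0, 0, -0.03, 0, 0, 0, 0], [0, 0, 0, 0, 0, 0, 0]])

```text
time: 11.98
position: [0.5563, -0.0221, 0.3363]
tool_rot: [0.985, 0.172, 0.003, 0.001]
ft_force: [0.2, 0.1, -0.7]
grip_width: 0.0006
```

```bash
python3 - <<'E'
from h import *
shot('wrist','w4'); shot('side','s4'); z=load('s4'); z0=load('side0')
cv2.imwrite('pics/s4c.png',np.hstack([cv2.resize(z['p'][130:380,180:460],None,fx=1.4,fy=1.4),cv2.resize(load('w4')['p'],(400,350))]))
P=cloud(z);hsv=cv2.cvtColor(z['p'],cv2.COLOR_BGR2HSV)
near=(np.linalg.norm(P[...,:2]-[.525,-.035],axis=-1)<0.06)&(z['d']>0)
m=near&(hsv[...,1]<70)&(hsv[...,2]>130)&(P[...,2]>.175)&(P[...,2]<.196);print('btn',P[m].mean(0),P[m][:,2].max())
m=near&(hsv[...,1]>130)&(P[...,2]>.204)&(P[...,2]<.26);print('lid zmax',P[m][:,2].max())
d=np.abs(z['p'].astype(int)-z0['p']).max(-1)[230:]>60; v,u=np.nonzero(d); print('changed px below row 230:',len(u),(u.min(),u.max(),v.min()+230,v.max()+230) if len(u) else '')
o=robot.get_obs();print(o['time'],o['position'],o['ft_force'])
E
```

```text
btn [ 0.55152794 -0.02465658  0.18672453] 0.19206671254749438
lid zmax 0.2129714533131123
changed px below row 230: 7130 (np.int64(0), np.int64(342), np.int64(230), np.int64(479))
12.075 [ 0.55410273 -0.02161829  0.33254294] [-0.42337338  0.12462475  0.06251894]
```

View pics/s4c.png

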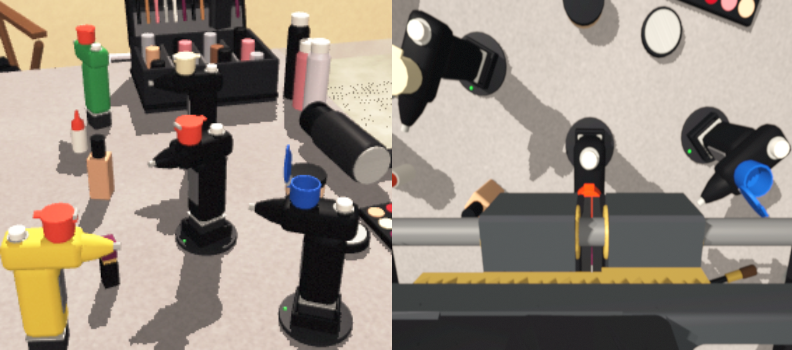

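The lid is shut (190,128), the button is out (216,130), and the neighbours are as they were. The arm is clear, so I'll hand in.

```bash
python3 -c "
from h import *
print(robot.hand_in())"
```

```text
the job is handed in; nothing more can be done
None
```

I shut the coral lid with the closed fingertips, held its power button down for about 2.5 s, then let go and drew clear. The job is handed in; no verdict was reported.

- **Lid:** I pushed it over from the nozzle side and pressed it onto the rim at 3.8 N. Afterwards it looked flat. The measured slopes were +0.04 and −0.03 rad from the two cameras, which is noise around zero rather than an exact angle.
- **Button:** It was held at about 5.3 N, roughly 5 mm down, past the 3.9 N switch point. Force stayed between 4.7 and 5.7 N throughout.
- **Last check:** The button is out again: top at about 0.187 m mean and 0.192 m peak, against 0.189 m expected. The lid is still shut. The airbrush stands upright in its cradle, and the fingers are about 0.14 m above it, reading about 0 N.
- **Neighbours:** The other airbrushes and the loose things in view look unmoved. My pixel-difference test did not settle this: it flagged 7,130 changed pixels, which I put down to the arm and its shadow. That judgement rests on looking at the pictures.
- **Disagreement:** The cameras differed by up to about 4 mm on the button's y position, so I aimed between them.

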